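# Start the platform nut on the shaker stud

## Robot

A 6-joint arm with a two-finger parallel gripper is mounted at the origin on the work surface. World frame = base frame: x ahead of the robot, y to its left, z up, the work surface at z = 0. Lengths are in mm, angles in rad, forces in N, time in s.
With the tool pointing down it reaches from about 350 to 775 mm from the base axis. Payload 7.3 kg.
Tool frame: the origin (TCP) lies at the very end of the fingers, on their centre line; the grasp point (between the pads) lies 19 mm behind it (bot.grip_point_offset is the distance from the TCP to the grasp point, in mm); z points along the fingers, y is the line along which they close (so a half turn about z gives the same grasp; the last joint's range is limited). The gripper opens to 92 mm and grips with 3 to 60 N. Pads are 19 mm wide; open, the fingers measure 130 mm over their backs; the gripper's body (75 mm by 190 mm) begins 47 mm behind the grasp point.
Start: joints at [-1.295, 0.342, 1.524, -0, 1.275, -0.146], TCP at [214.961, -478.996, 226.741] pointing down, gripper open.
Joint ranges: [-2.53, 2.53], [-0.77, 2.02], [0.04, 2.7], [-1, 4.14], [0.28, 2.66], [-3.11, 3.11]. Speed limits (rad/s): [2.57, 2.57, 3.14, 3.14, 3.14, 3.14].

## Interface

Orientations are given as [roll, pitch, yaw] about the fixed x, y, z axes, in that order (R = Rz(yaw) Ry(pitch) Rx(roll)).
In Python, from plant import bot gives the robot as it stands. The module is installed in compiled form; this text tells all that it offers.
- The arm moves only by the shell command python3 -m jog 'ROWS' [OPENING]. ROWS is JSON, a list of rows, each a list of 6 numbers: the shift along the tool's x, y, z in mm, then the turn, a rotation vector about the tool's x, y, z in rad. In form: [[dx, dy, dz, rx, ry, rz], ...]. A call has 1 to 12 rows; each row shifts and turns the commanded pose from where the row before left it, along the tool's axes as they then stand; what a row does not reach is not made up. A row lasts 1/10 s, in which the tool goes at most 50 mm and 8.59 degrees, less where a joint would pass 70% of its speed; a pose out of reach is approached as far as the arm can. A call with a gripper value outside its range is refused whole. OPENING is the opening in per cent of the stroke, from 0 (shut) to 100 (fully open), set as the call begins (- or left out, the last holds). The fingers move at their own pace and stop on an object; the grip force is fixed at half the most. Time passes only in rows, so rows that do not move let the fingers close. It gives the time, the measured TCP pose, the force, the opening and the grip force at its end, in the units of the state.
- bot.get_obs(): the state, without advancing time (a new reading comes with each control period).
- bot.capture(name): name is "scene" or "top"; returns the picture (384x512x3 uint8, red, green, blue); there is no depth.
- bot.camera_model(name): a dict with "fx", "fy", "cx", "cy" (pixels), "dist_coeffs" ([k1, k2, p1, p2, k3] as OpenCV has them; the pictures are not rectified), "position" and "orientation" of the camera in the world. Camera axes: x right, y down, z forward; pixel columns grow to the right and rows downward; lengths in mm; the calibration is good to about 2 mm. A picture is of the moment at which its call begins. camera_model takes no time and is no camera call.
- bot.close_job(): hands the job in; it is judged then, once.
Trained networks look in the newest picture that a camera, given by its name, has taken for a name from the list of things; names that differ only in an ending like _2 or _b are one class to them, and where a whole thing is asked for, a point or a joint stands for the part that bears it (a point fixed in the world has none). Each returns a list of dicts, best first, with "p" (0 to 1); they miss things now and then, are a little off and sometimes report something else, mostly with a low value. They report only what shows in the picture. A call takes as long as a camera call.
- bot.outline_of(target, camera): "mask" (384x512 bool, what is visible of it) and "pixel" ([column, row] in pixels, amid what is visible of it).
The state is a dict: "time": time; "joint_positions": joint angles; "dq": joint speeds; "tau": joint torques, N m; "tool_pos": TCP position; "tcp_rot": TCP orientation; "contact_force": force on the tool from outside, world axes, zero at the start; "moment": the same for the moment, N m; "grip_width": finger opening in mm; "finger_force": force on a finger pad.
Only numpy, scipy, OpenCV 4.12 (cv2) and the standard library are available. Lean on these libraries where they do the work, as an engineer would, in place of code of your own. Each camera call takes 0.05 s, during which the arm holds its last target. There are 200 camera calls.

## Task

Start the aluminium flange nut on the orbital shaker's stud: set it level on top of the stud's thread with its yellow pointer about an eighth of a turn clockwise (seen from above) of the yellow line on the platform, and let it rest there a moment. Then back it off counter-clockwise until the pointer meets the yellow line and the nut drops in, flange flat on the platform, and let go. Leave the orange nut where it is.

Things in the scene. Friction and masses are not known exactly. Their poses are not given: they have to be found in the camera images.
- flange_nut: Bare-aluminium hex flange nut, 120 g, flat on the table. 36 mm tall, 46 mm across flats; flats face 30, 90, 150 degrees (and opposite) from its +x. Flange at the foot 4 mm thick, 53 mm across. Origin: centre of underside, z up. 37 mm bore with three thread lugs at 0, 120, 240 degrees from +x, reaching in to 11 mm from the axis, 2 to 8 mm above the underside; 2.5 mm sideways play on the stud.
- nut_pointer (a point): Yellow ear on the nut's flange, 14 mm wide; point on its top, 34 mm from the nut's axis along the nut's +x, 4 mm above the underside (ear ends at 42 mm). With the ear 25 to 95 degrees clockwise of the yellow line the nut rests on the thread starts, underside 15 mm above the platform; within 15 degrees of the line it drops 15 mm, flange onto the platform.
- shaker: White shaker, 200 mm square; dark platform, top 90 mm up. Origin: on the table under its centre, z up. Steel stud upright at x = y = 0: core 17 mm thick, tapered nose ending 27 mm above the platform; three thread starts at 60, 180, 300 degrees from +x, 16 mm out, tops 17 mm above the platform. Yellow line from the stud along its +x, 46 to 88 mm out. Blue tube racks, 26 mm tall, at y = -85, +85 mm.
- plain_nut: Bystander: orange plastic hexagonal nut without flange or pointer, 46 mm across flats, 30 mm tall, its bore too small for the stud. Origin: centre of the underside. Must stay where it is.

How it is judged:
By the outcome, as a careful person would: the job done as asked, in the order asked, and still so for the second after the job is handed in, with the robot touching nothing.
It also fails if it takes over 40 s, if anything falls off the work surface, if the arm or the gripper's body presses on something with over 40 N, if the wrist force passes 120 N, or if a joint passes its speed limit or range.

## Working session

There is one attempt and no reset: what is moved stays moved. The work goes in short steps, Python scripts to look and compute and a shell command to move; the robot and the scene stay as the last step left them, time stands still between calls to the robot, and variables do not carry over. Pictures are saved under pics/ and viewed, at most 10 in all, crops included, and the job is handed in when it is done.

```bash
mkdir -p pics; python3 - <<'E'
from plant import bot
import cv2
for c in ("scene","top"):
    im=bot.capture(c); cv2.imwrite(f"pics/{c}0.png",im[:,:,::-1]); print(c,bot.camera_model(c))
    for t in ("flange_nut","nut_pointer","shaker","plain_nut"):
        for r in bot.outline_of(t,c)[:2]: print(t,round(r["p"],2),r["pixel"],r["mask"].sum())
o=bot.get_obs();print(o)
E
```

```text
scene {'fx': 448.2413897186697, 'fy': 448.2413897186697, 'cx': 256.4312080858671, 'cy': 196.08431600662755, 'dist_coeffs': array([-0.17238656,  0.        ,  0.        ,  0.        ,  0.        ]), 'position': array([ 827.23984271, -319.48253349,  610.2216294 ]), 'orientation': array([-2.4598851 , -0.01074586,  0.61306   ])}
flange_nut 0.63 [326.6, 194.8] 967
nut_pointer 0.62 [329.6, 195.7] 1060
shaker 0.55 [104.3, 311.0] 22913
plain_nut 0.62 [311.8, 119.4] 596
top {'fx': 412.00718625079566, 'fy': 412.00718625079566, 'cx': 253.02546751932394, 'cy': 196.45772130119218, 'dist_coeffs': array([-0.04035918,  0.        ,  0.        ,  0.        ,  0.        ]), 'position': array([488.67740707,  68.99859092, 812.87484628]), 'orientation': array([-3.03972509, -0.03024577, -1.56798934])}
flange_nut 0.89 [201.9, 151.3] 542
nut_pointer 0.86 [198.8, 152.3] 466
shaker 0.97 [409.6, 215.0] 13615
plain_nut 0.67 [112.4, 216.6] 507
{'time': 0.5, 'joint_positions': array([-1.29498212e+00,  3.41999105e-01,  1.52418060e+00, -1.26851222e-05,
        1.27540556e+00, -1.46016628e-01]), 'dq': array([ 3.72530384e-04,  1.24200214e-04, -5.45545724e-04, -1.75671112e-05,
       -1.47392286e-03,  1.45811482e-03]), 'tau': array([-6.47794241e-04, -4.30814481e+01, -2.44311780e+01,  7.18600396e-02,
        4.90035920e-02, -1.36194569e-05]), 'tool_pos': array([ 214.95450446, -478.95449973,  226.71279101]), 'tcp_rot': array([3.14158711e+00, 1.30809133e-05, 4.21834525e-01]), 'contact_force': array([-0.68283351, -0.03631618,  0.87160284]), 'moment': array([-0.03442199, -0.0244759 , -0.0242352 ]), 'finger_force': 0.0, 'grip_width': 91.56938608816507}
```

View pics/scene0.png

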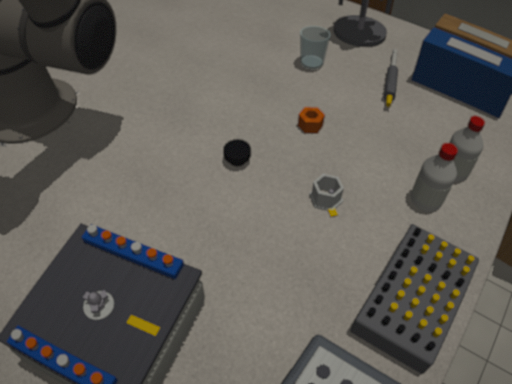

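View pics/top0.png

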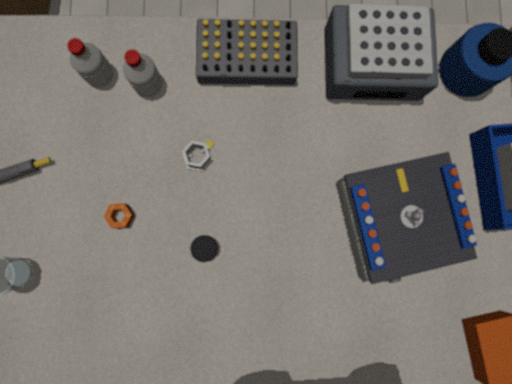

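The top view shows the nut at about (197,155) with its ear at (210,145). The stud is at (412,216), the yellow line at (403,180), and the orange nut at (119,216). The scene view agrees, with the nut at (327,190) and its ear at (333,212).

```bash
cat > h.py <<'E'
from plant import bot
import cv2, numpy as np
from scipy.spatial.transform import Rotation as R
def cam(c):
    m=bot.camera_model(c);K=np.array([[m['fx'],0,m['cx']],[0,m['fy'],m['cy']],[0,0,1]])
    return K,m['dist_coeffs'],np.array(m['position']),R.from_euler('xyz',m['orientation']).as_matrix()
def ray(c,px,z):
    K,d,p,M=cam(c);u=cv2.undistortPoints(np.array(px,float).reshape(-1,1,2),K,d).reshape(-1,2)
    v=np.c_[u,np.ones(len(u))]@M.T
    return p+v*((z-p[2])/v[:,2])[:,None]
def proj(c,P):
    K,d,p,M=cam(c);return cv2.projectPoints(np.array(P,float).reshape(-1,1,3),cv2.Rodrigues(M.T)[0],-M.T@p,K,d)[0].reshape(-1,2)
def yellow(im,lo=(20,120,100),hi=(35,255,255)):
    return cv2.inRange(cv2.cvtColor(im,cv2.COLOR_RGB2HSV),lo,hi)
def cen(im,box,**k):
    x0,y0,x1,y1=box;m=yellow(im,**k)[y0:y1,x0:x1];ys,xs=np.nonzero(m);return (xs.mean()+x0,ys.mean()+y0),len(xs)
E
python3 - <<'E'
from h import *
from scipy.optimize import minimize
im={c:bot.capture(c) for c in("top","scene")}
masks={c:bot.outline_of("flange_nut",c)[0]["mask"] for c in im}
cl=cen(im["top"],(385,160,425,200)),cen(im["scene"],(110,305,175,345))
ce=cen(im["top"],(200,136,222,156)),cen(im["scene"],(320,203,345,222))
print("line",cl,[ray(c,v[0],90)[0].round(1) for c,v in zip(("top","scene"),cl)])
print("ear",ce,[ray(c,v[0],4)[0].round(1) for c,v in zip(("top","scene"),ce)])
def model(x,y,a):
    r=23/np.cos(np.pi/6);t=np.radians(np.arange(0,360,60))
    hx=np.c_[r*np.cos(t),r*np.sin(t)]
    parts=[]
    t2=np.radians(np.arange(0,360,15));fl=26.5*np.c_[np.cos(t2),np.sin(t2)]
    ear=np.array([[20,-7],[42,-7],[42,7],[20,7]])
    for s,z0,z1 in((hx,0,36),(fl,0,4),(ear,0,4)):
        parts.append(np.r_[np.c_[s,np.full(len(s),z0)],np.c_[s,np.full(len(s),z1)]])
    Rz=R.from_euler('z',a).as_matrix()
    return [p@Rz.T+[x,y,0] for p in parts]
def render(c,q):
    m=np.zeros((384*4,512*4),np.uint8)
    for p in model(*q):
        cv2.fillConvexPoly(m,cv2.convexHull(np.round(proj(c,p)*4+1.5).astype(np.int32)),1)
    return m
def cost(q,cs):
    s=0
    for c in cs:
        a=render(c,q)>0;b=fm[c];s+=1-(a&b).sum()/(a|b).sum()
    return s
fm={}
for c in masks:
    b=masks[c].astype(np.uint8)
    n=ray(c,[(197,155)] if c=="top" else [(327,190)],18)
    print(c,n.round(1)); b=cv2.morphologyEx(b,cv2.MORPH_CLOSE,np.ones((15,15)))
    fm[c]=cv2.resize(b.astype(np.float32),None,fx=4,fy=4,interpolation=cv2.INTER_LINEAR)>.5
n0=ray("top",[(197,155)],18)[0];e0=ray("top",[ce[0][0]],4)[0]
a0=np.arctan2(*(e0-n0)[1::-1])
for cs in(("top",),("scene",),("top","scene")):
    r=minimize(cost,[n0[0],n0[1],a0],args=(cs,),method="Nelder-Mead",options=dict(initial_simplex=[[n0[0]+i,n0[1]+j,a0+k] for i,j,k in((0,0,0),(6,0,0),(0,6,0),(0,0,.2))]))
    print(cs,r.x.round(2),r.fun)
# plain nut
print("plain",ray("top",[(119,216)],20).round(0))
for n,b in(("top",(340,145,480,290)),("scene",(50,230,210,384))):
    x0,y0,x1,y1=b;cv2.imwrite(f"pics/s_{n}.png",cv2.resize(im[n][y0:y1,x0:x1,::-1],None,fx=2.6,fy=2.6,interpolation=cv2.INTER_CUBIC))
a=cv2.imread("pics/s_top.png");b=cv2.imread("pics/s_scene.png");h=max(a.shape[0],b.shape[0])
cv2.imwrite("pics/both.png",np.hstack([cv2.copyMakeBorder(i,0,h-i.shape[0],0,0,cv2.BORDER_CONSTANT) for i in(a,b)]))
E
```

```text
line (((np.float64(402.045197740113), np.float64(179.9322033898305)), 177), ((np.float64(143.0), np.float64(324.8042168674699)), 332)) [array([ 594.2, -221.1,   90. ]), array([ 592.8, -220.1,   90. ])]
ear (((np.float64(209.27586206896552), np.float64(143.55172413793105)), 29), ((np.float64(332.35185185185185), np.float64(212.25925925925927)), 54)) [array([677.1, 132.4,   4. ]), array([675.2, 133. ,   4. ])]
top [[650.8 155.   18. ]]
scene [[647.5 159.6  18. ]]
('top',) [649.89 155.    -0.67] 0.09988537743572945
('scene',) [649.52 155.22  -0.66] 0.06851152017554551
('top', 'scene') [649.55 155.4   -0.68] 0.17170404502640357
plain [[531. 302.  20.]]
```

View pics/both.png

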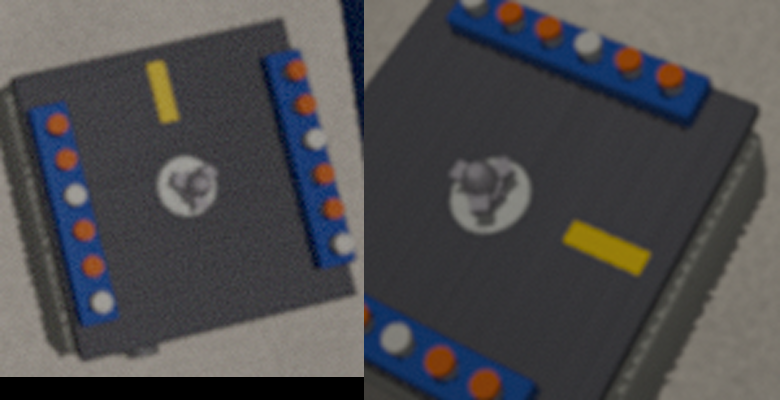

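The enlarged views show the stud's white disc centred at about (412.3,216.2) in top and (98.5,304) in scene. The yellow line and racks are clear. I'll fit the stud next and turn the tool to the nut's yaw of -0.68.

```bash
python3 - <<'E'
from h import *
S=[]
for c,b,l in(("top",(395,198,430,234),(402.05,179.93)),("scene",(75,283,125,325),(143.0,324.8))):
    im=bot.capture(c);x0,y0,x1,y1=b;g=cv2.cvtColor(im,cv2.COLOR_RGB2GRAY)[y0:y1,x0:x1]
    t,m=cv2.threshold(g,0,255,cv2.THRESH_OTSU)
    k=max(cv2.findContours(m,cv2.RETR_EXTERNAL,cv2.CHAIN_APPROX_NONE)[0],key=cv2.contourArea)
    (ex,ey),ax,_=cv2.fitEllipse(cv2.convexHull(k)); p=ray(c,[(ex+x0,ey+y0)],90)[0];q=ray(c,[l],90)[0]
    d=q-p;print(c,(ex+x0,ey+y0),ax,p.round(1),np.hypot(*d[:2]).round(1),np.degrees(np.arctan2(d[1],d[0])).round(1))
    # line direction and rack long axes by colour
    ys,xs=np.nonzero(yellow(im));s=(abs(xs-l[0])<35)&(abs(ys-l[1])<25)
    P=ray(c,np.c_[xs[s],ys[s]],90)[:,:2];w,v=np.linalg.eigh(np.cov(P.T));print("linedir",np.degrees(np.arctan2(v[1,1],v[0,1])).round(1),s.sum())
E
python3 -m jog '[[0,0,0,0,0,0.1375],[0,0,0,0,0,0.1375],[0,0,0,0,0,0.1375],[0,0,0,0,0,0.1375],[0,0,0,0,0,0.1375],[0,0,0,0,0,0.1375],[0,0,0,0,0,0.1375],[0,0,0,0,0,0.1375]]' 100
```

```text
top (411.4356880187988, 216.00960731506348) (22.952972412109375, 23.36872100830078) [ 529.2 -236.1   90. ] 66.7 12.9
linedir -166.1 176
scene (98.23519897460938, 304.90050888061523) (27.029117584228516, 32.382057189941406) [ 527.5 -235.6   90. ] 67.1 13.3
linedir -167.0 333
time: 1.6
tool_pos: [214.9, -479.0, 226.8]
tcp_rot: [3.142, -0.0, -0.684]
contact_force: [-0.9, -0.0, -0.2]
grip_width: 91.9
finger_force: 0.0
```

```bash
python3 -m jog '[[-2.5,-32,0,0,0,0],[-2.5,-32,0,0,0,0],[-2.5,-32,0,0,0,0],[-2.5,-32,0,0,0,0],[-2.5,-32,0,0,0,0],[-2.5,-32,0,0,0,0],[-2.5,-32,0,0,0,0],[-2.5,-32,0,0,0,0],[-2.5,-32,0,0,0,0],[-2.5,-32,0,0,0,0],[-2.5,-32,0,0,0,0],[-2.5,-32,0,0,0,0]]'
python3 -m jog '[[-2.5,-32,0,0,0,0],[-2.5,-32,0,0,0,0],[-2.5,-32,0,0,0,0],[-2.5,-32,0,0,0,0],[-2.5,-32,0,0,0,0],[-2.5,-32,0,0,0,0],[-2.5,-32,0,0,0,0],[-2.5,-32,0,0,0,0],[-2.5,-32,0,0,0,0],[-2.5,-32,0,0,0,0],[-2.5,-32,0,0,0,0],[0,0,0,0,0,0]]'
```

```text
time: 2.8
tool_pos: [433.2, -160.0, 226.9]
tcp_rot: [-3.142, -0.0, -0.678]
contact_force: [-0.1, -0.6, -0.5]
grip_width: 91.9
finger_force: 0.0
time: 4.0
tool_pos: [633.0, 133.4, 225.8]
tcp_rot: [-3.141, 0.001, -0.675]
contact_force: [-0.3, 0.1, 0.4]
grip_width: 91.8
finger_force: 0.0
```

```bash
python3 -m jog '[[-0.7,-27.4,0,0,0,0],[0,0,25,0,0,0],[0,0,25,0,0,0],[0,0,25,0,0,0],[0,0,25,0,0,0],[0,0,25,0,0,0],[0,0,25,0,0,0],[0,0,25,0,0,0],[0,0,25,0,0,0],[0,0,13,0,0,0],[0,0,4,0,0,0],[0,0,0,0,0,0]]'
python3 - <<'E'
from h import *
ims=[]
for c,b in(("scene",(262,120,392,240)),("top",(130,90,260,210))):
    x0,y0,x1,y1=b;ims.append(cv2.resize(bot.capture(c)[y0:y1,x0:x1,::-1],None,fx=3,fy=3,interpolation=cv2.INTER_CUBIC))
cv2.imwrite("pics/grasp.png",np.hstack(ims))
E
```

```text
time: 5.2
tool_pos: [648.7, 151.7, 9.9]
tcp_rot: [3.141, -0.0, -0.678]
contact_force: [-0.0, 0.7, -0.5]
grip_width: 91.6
finger_force: 0.0
```

View pics/grasp.png

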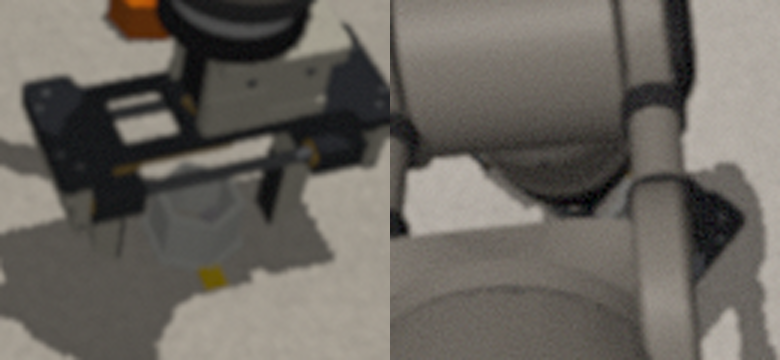

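The picture shows the nut between the fingers, with its ear clear at the front. I'll centre the last few mm and close.

```bash
python3 -m jog '[[-1.5,-3.3,2,0,0,0],[0,0,0,0,0,0],[0,0,0,0,0,0]]'
python3 -m jog '[[0,0,0,0,0,0],[0,0,0,0,0,0],[0,0,0,0,0,0],[0,0,0,0,0,0],[0,0,0,0,0,0],[0,0,0,0,0,0],[0,0,0,0,0,0],[0,0,0,0,0,0]]' 0
```

```text
time: 5.6
tool_pos: [649.7, 155.7, 8.1]
tcp_rot: [-3.141, -0.001, -0.678]
contact_force: [-0.1, 0.0, 0.5]
grip_width: 91.8
finger_force: 0.0
time: 6.4
tool_pos: [649.5, 155.5, 7.7]
tcp_rot: [-3.142, -0.0, -0.678]
contact_force: [0.0, -0.2, 0.4]
grip_width: 45.9
finger_force: 29.9
```

```bash
python3 -m jog '[[0,0,-8,0,0,0],[0,0,-18,0,0,0],[0,0,-24,0,0,0],[0,0,-24,0,0,0],[0,0,-24,0,0,0],[0,0,-24,0,0,0],[0,0,-24,0,0,0],[0,0,-18,0,0,0],[0,0,-6,0,0,0],[0,0,0,0,0,0]]'
python3 -m jog '[[8,20,0,0,0,0],[13.9,35.1,0,0,0,0],[13.9,35.1,0,0,0,0],[13.9,35.1,0,0,0,0],[13.9,35.1,0,0,0,0],[13.9,35.1,0,0,0,0],[13.9,35.1,0,0,0,0],[13.9,35.1,0,0,0,0],[13.9,35.1,0,0,0,0],[13.9,35.1,0,0,0,0],[13.9,35.1,0,0,0,0],[3.9,9.8,0,0,0,0]]'
python3 -m jog '[[0,0,0,0,0,-0.125],[0,0,0,0,0,0],[0,0,0,0,0,0]]'
```

```text
time: 7.4
tool_pos: [649.8, 155.5, 178.7]
tcp_rot: [-3.14, -0.001, -0.678]
contact_force: [-0.3, -1.3, -1.8]
grip_width: 45.8
finger_force: 29.9
time: 8.6
tool_pos: [526.2, -238.7, 176.3]
tcp_rot: [3.14, 0.002, -0.682]
contact_force: [0.2, 0.1, -0.8]
grip_width: 45.8
finger_force: 29.9
time: 8.9
tool_pos: [527.9, -234.9, 177.0]
tcp_rot: [-3.141, 0.001, -0.556]
contact_force: [-0.6, 0.1, -0.6]
grip_width: 45.8
finger_force: 29.9
```

```bash
python3 - <<'E'
from h import *
o=bot.get_obs();t=o['tool_pos'];y=o['tcp_rot'][2];print(t.round(1),o['tcp_rot'].round(4))
# expected ear
e=t+[34*np.cos(y),34*np.sin(y),4-7.8]
n=t-[0,0,7.8]
ims=[]
for c in("scene","top"):
    im=bot.capture(c);u=proj(c,[e,n]);print(c,u.round(1))
    ys,xs=np.nonzero(yellow(im));s=np.hypot(xs-u[0,0],ys-u[0,1])<16
    if s.sum()>5:
        q=(xs[s].mean(),ys[s].mean());print("ear px",q,s.sum(),ray(c,[q],e[2]).round(1),"exp",e.round(1))
    x0,y0=np.clip(np.round(u[1]).astype(int)-[65,60],0,[382,264])
    ims.append(cv2.resize(im[y0:y0+120,x0:x0+130,::-1],None,fx=3,fy=3,interpolation=cv2.INTER_CUBIC));print(x0,y0)
cv2.imwrite("pics/over.png",np.hstack(ims))
E
```

```text
[ 527.9 -234.9  177. ] [-3.1414e+00  1.5000e-03 -5.5560e-01]
scene [[ 84.3 298. ]
 [ 80.  274.4]]
15 214
top [[442.4 195.9]
 [431.1 214.1]]
366 154
```

View pics/over.png

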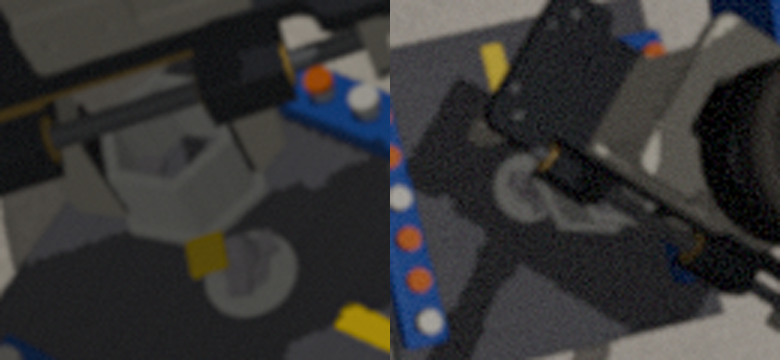

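The picture shows the ear at scene pixel (84,299), against a predicted (84.3,298), so the nut sits in the hand as expected. I'll descend to about 10 mm above the nose and check again.

```bash
python3 -m jog '[[0.8,0.5,6,0,0,0],[0,0,12,0,0,0],[0,0,12,0,0,0],[0,0,8,0,0,0],[0,0,4,0,0,0],[0,0,0,0,0,0],[0,0,0,0,0,0]]'
cat > ear.py <<'E'
from h import *
import sys
o=bot.get_obs();t=o['tool_pos'];y=o['tcp_rot'][2];print(t.round(1),o['tcp_rot'].round(4))
e=t+[34*np.cos(y),34*np.sin(y),4-7.8]
c="scene";im=bot.capture(c);u=proj(c,[e])[0]
m=yellow(im,(18,120,40),(36,255,255));n,L,st,ce=cv2.connectedComponentsWithStats(m)
i=1+np.argmin(np.hypot(*(ce[1:]-u).T)+1000*(st[1:,4]<12));print("ear",ce[i],st[i,4],"exp",u.round(1))
q=ray(c,[ce[i]],e[2])[0];d=(q-t)[:2];print("offset world",(q-e)[:2].round(1),"r",np.hypot(*d).round(1),"yaw deg",np.degrees(np.arctan2(d[1],d[0])).round(1),"tool yaw",np.degrees(y).round(1))
u=np.clip(u.astype(int)-[75,75],0,[362,234]);cv2.imwrite(sys.argv[1],cv2.resize(im[u[1]:u[1]+150,u[0]:u[0]+150,::-1],None,fx=4,fy=4,interpolation=cv2.INTER_CUBIC))
E
python3 ear.py pics/e1.png
```

```text
time: 9.7
tool_pos: [528.7, -236.7, 135.9]
tcp_rot: [3.142, -0.0, -0.553]
contact_force: [0.4, 0.3, -1.9]
grip_width: 45.8
finger_force: 29.9
[ 528.7 -236.7  135.9] [ 3.1416e+00 -5.0000e-04 -5.5330e-01]
ear [ 93.52317881 316.09933775] 151 exp [ 94.3 315.2]
offset world [ 0.1 -1.3] r 34.8 yaw deg -33.4 tool yaw -31.7
```

View pics/e1.png

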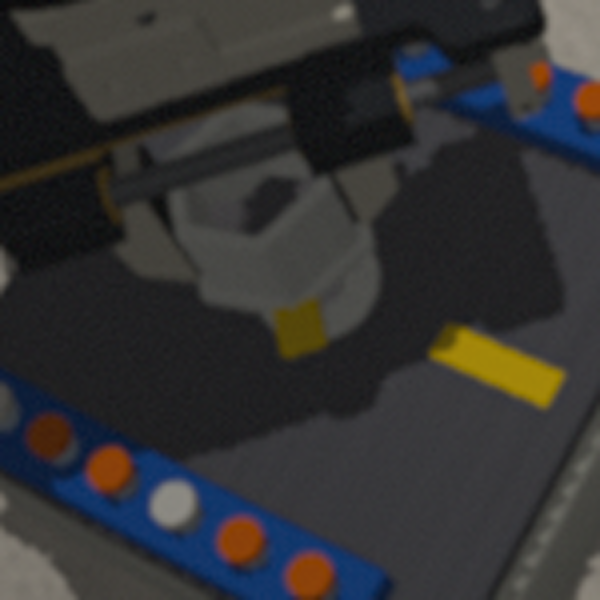

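The view shows the nut above the stud, the ear clockwise of the line, and everything else clear. The scene-camera offset suggests a shift of about 1.3 mm in +y. I'll correct that and lower the nut.

```bash
python3 -m jog '[[-1.1,-0.8,3,0,0,0],[0,0,5,0,0,0],[0,0,5,0,0,0],[0,0,4,0,0,0],[0,0,2,0,0,0],[0,0,0,0,0,0],[0,0,0,0,0,0]]'
```

```text
time: 10.45
tool_pos: [528.1, -235.4, 116.7]
tcp_rot: [3.142, -0.0, -0.553]
contact_force: [0.6, -0.2, -0.7]
grip_width: 45.7
finger_force: 29.9
```

```bash
python3 -m jog '[[0,0,1,0,0,0],[0,0,1,0,0,0],[0,0,1,0,0,0],[0,0,0,0,0,0]]'; python3 -m jog '[[0,0,0.7,0,0,0],[0,0,0.7,0,0,0],[0,0,0,0,0,0]]'
```

```text
time: 10.85
tool_pos: [527.9, -235.3, 113.6]
tcp_rot: [3.142, 0.0, -0.553]
contact_force: [0.4, -0.6, -1.1]
grip_width: 45.6
finger_force: 29.9
time: 11.15
tool_pos: [528.1, -235.3, 112.6]
tcp_rot: [3.142, -0.0, -0.553]
contact_force: [-1.2, 1.5, 1.3]
grip_width: 45.8
finger_force: 29.9
```

```bash
python3 -m jog '[[0,0,0.7,0,0,0],[0,0,0,0,0,0]]'; python3 -m jog '[[0,0,0,0,0,0],[0,0,0,0,0,0],[0,0,0,0,0,0],[0,0,0,0,0,0],[0,0,0,0,0,0],[0,0,0,0,0,0],[0,0,0,0,0,0],[0,0,0,0,0,0],[0,0,0,0,0,0],[0,0,0,0,0,0],[0,0,0,0,0,0],[0,0,0,0,0,0]]' 65; sed -i 's/4-7.8/4-7.5/' ear.py; python3 ear.py pics/e2.png
```

```text
time: 11.35
tool_pos: [528.1, -235.4, 112.6]
tcp_rot: [3.141, -0.001, -0.553]
contact_force: [-2.5, 1.8, 6.6]
grip_width: 45.7
finger_force: 29.9
time: 12.55
tool_pos: [528.0, -235.3, 111.6]
tcp_rot: [3.142, -0.0, -0.553]
contact_force: [-0.8, 0.6, 0.2]
grip_width: 59.9
finger_force: 0.0
[ 528.  -235.3  111.6] [ 3.1416e+00 -1.0000e-04 -5.5320e-01]
ear [ 99.61971831 323.3028169 ] 142 exp [100.3 322.3]
offset world [ 0.3 -1.4] r 35.0 yaw deg -33.5 tool yaw -31.7
```

View pics/e2.png

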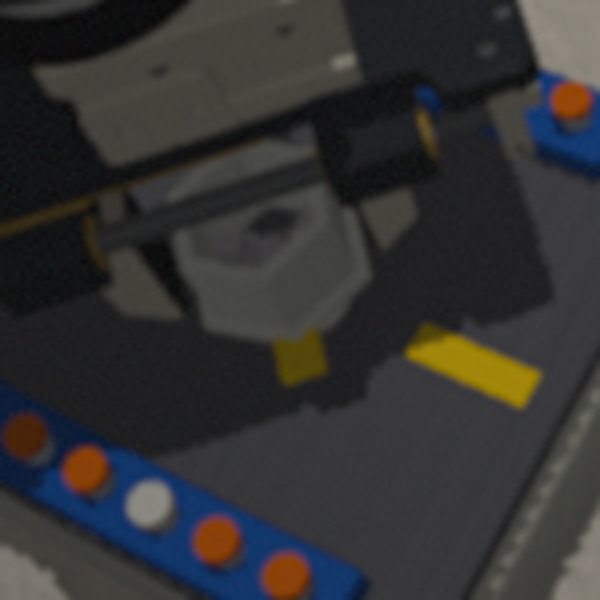

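The nut rests level on the thread (6.6 N contact at the predicted height), with its ear about 45° clockwise of the line. I'll regrip and turn it back 45° counter-clockwise.

```bash
python3 -m jog '[[0,0,-0.4,0,0,0],[0,0,0,0,0,0],[0,0,0,0,0,0],[0,0,0,0,0,0],[0,0,0,0,0,0]]' 0;  python3 -m jog '[[0,0,-0.3,0,0,-0.0785],[0,0,0,0,0,-0.0785],[0,0,0,0,0,-0.0785],[0,0,0,0,0,-0.0785],[0,0,0,0,0,-0.0785],[0,0,0,0,0,-0.0785],[0,0,0,0,0,-0.0785],[0,0,0,0,0,-0.0785],[0,0,0,0,0,-0.0785],[0,0,0,0,0,-0.0785],[0,0,0,0,0,0],[0,0,0,0,0,0]]'; python3 ear.py pics/e3.png
```

```text
time: 13.1
tool_pos: [528.0, -235.3, 112.1]
tcp_rot: [3.142, -0.0, -0.553]
contact_force: [0.7, 0.2, 1.0]
grip_width: 46.1
finger_force: 29.9
time: 14.3
tool_pos: [527.9, -235.2, 112.1]
tcp_rot: [-3.141, 0.0, 0.23]
contact_force: [0.4, 0.5, -1.3]
grip_width: 45.5
finger_force: 29.9
[ 527.9 -235.2  112.1] [-3.1414e+00  3.0000e-04  2.2970e-01]
ear [117.30656934 309.37956204] 137 exp [117.2 308.6]
offset world [ 0.9 -0.7] r 34.7 yaw deg 11.8 tool yaw 13.2
```

View pics/e3.png

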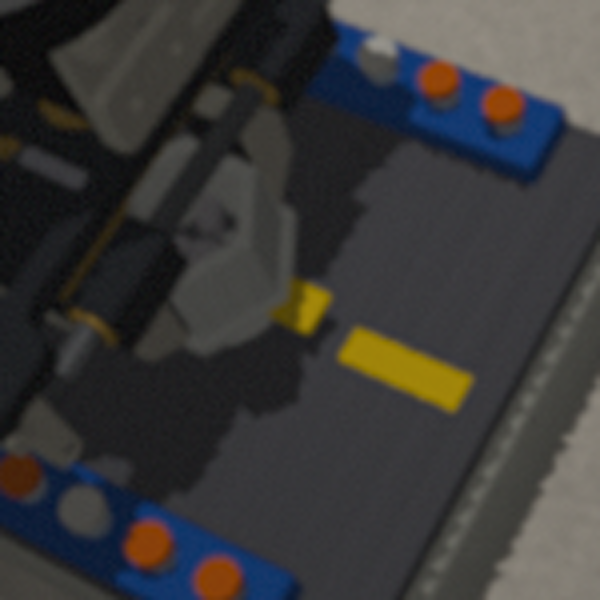

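The pointer lines up with the yellow line. I'll lower it in.

```bash
python3 -m jog '[[0,0,1.5,0,0,0],[0,0,1.5,0,0,0],[0,0,0,0,0,0]]'; python3 -m jog '[[0,0,2,0,0,0],[0,0,2,0,0,0],[0,0,2,0,0,0],[0,0,2,0,0,0],[0,0,2,0,0,0],[0,0,0,0,0,0]]'
```

```text
time: 14.65
tool_pos: [527.8, -235.2, 109.0]
tcp_rot: [-3.141, 0.0, 0.231]
contact_force: [0.5, 0.0, -1.0]
grip_width: 46.0
finger_force: 29.9
time: 15.25
tool_pos: [527.8, -235.2, 99.0]
tcp_rot: [-3.141, 0.0, 0.232]
contact_force: [0.1, 0.1, -1.1]
grip_width: 45.9
finger_force: 29.9
```

```bash
python3 -m jog '[[0,0,0.7,0,0,0],[0,0,0.7,0,0,0],[0,0,0,0,0,0]]'; python3 -m jog '[[0,0,0.5,0,0,0],[0,0,0,0,0,0]]'
```

```text
time: 15.55
tool_pos: [528.0, -235.3, 97.9]
tcp_rot: [3.142, 0.0, 0.232]
contact_force: [-0.4, 0.7, -0.7]
grip_width: 46.0
finger_force: 29.9
time: 15.75
tool_pos: [528.0, -235.3, 97.4]
tcp_rot: [3.142, 0.0, 0.232]
contact_force: [0.9, -0.2, -1.5]
grip_width: 46.0
finger_force: 29.9
```

```bash
python3 -m jog '[[0,0,0.5,0,0,0],[0,0,0.3,0,0,0],[0,0,0,0,0,0]]'; python3 -m jog '[[0,0,0,0,0,0],[0,0,0,0,0,0],[0,0,0,0,0,0],[0,0,0,0,0,0]]' 65; python3 -m jog '[[0,0,-5,0,0,0],[0,0,-12,0,0,0],[0,0,-20,0,0,0],[0,0,-25,0,0,0],[0,0,-25,0,0,0],[0,0,-25,0,0,0],[0,0,-25,0,0,0],[0,0,-10,0,0,0]]'
python3 -m jog '[[-15,0,0,0,0,0],[-30,0,0,0,0,0],[-30,0,0,0,0,0],[-30,0,0,0,0,0],[-10,0,0,0,0,0],[0,0,0,0,0,0]]'
python3 - <<'E'
from h import *
ims=[]
for c,b in(("scene",(50,230,210,384)),("top",(335,140,485,290))):
    im=bot.capture(c);n,L,st,ce=cv2.connectedComponentsWithStats(yellow(im,(18,120,60),(36,255,255)))
    for i in range(1,n):
        if st[i,4]>10 and b[0]<ce[i][0]<b[2] and b[1]<ce[i][1]<b[3]: print(c,st[i,4],ce[i].round(1),[ray(c,[ce[i]],z)[0,:2].round(1) for z in(90,94,109)])
    x0,y0,x1,y1=b;ims.append(cv2.resize(im[y0:y1,x0:x1,::-1],(400,400),interpolation=cv2.INTER_CUBIC))
cv2.imwrite("pics/fin.png",np.hstack(ims))
E
```

```text
time: 16.05
tool_pos: [528.0, -235.3, 97.1]
tcp_rot: [3.141, -0.0, 0.232]
contact_force: [-1.4, 0.5, 3.8]
grip_width: 46.0
finger_force: 29.9
time: 16.45
tool_pos: [528.0, -235.3, 96.5]
tcp_rot: [3.142, 0.0, 0.232]
contact_force: [0.0, -0.5, -0.4]
grip_width: 59.6
finger_force: 0.0
time: 17.25
tool_pos: [528.9, -235.8, 247.3]
tcp_rot: [3.138, -0.004, 0.232]
contact_force: [-0.7, -0.9, 0.3]
grip_width: 59.5
finger_force: 0.0
time: 17.85
tool_pos: [415.4, -262.0, 243.9]
tcp_rot: [3.141, -0.0, 0.23]
contact_force: [0.1, -0.2, 0.4]
grip_width: 59.9
finger_force: 0.0
scene 129 [120.2 314.4] [array([ 559.9, -227.5]), array([ 562. , -228.2]), array([ 569.7, -230.9])]
scene 354 [142.9 324.8] [array([ 592.7, -220.1]), array([ 594.5, -220.9]), array([ 601.2, -223.8])]
top 175 [402.  179.8] [array([ 594.5, -221.1]), array([ 593.9, -219.5]), array([ 591.7, -213.5])]
top 66 [407.2 196.9] [array([ 563.4, -229.5]), array([ 563. , -227.8]), array([ 561.5, -221.6])]
```

View pics/fin.png

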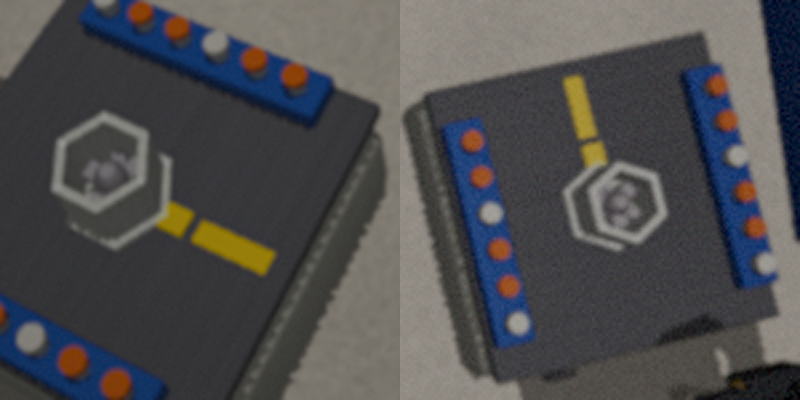

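The ear and line are collinear. Both cameras agree on the ear at flange height, z = 94, so the nut is seated on the platform. The arm is clear.

```bash
python3 -c "
from plant import bot
print(bot.close_job())"
```

```text
the job is handed in; nothing more can be done
None
```

The flange nut rested level on the thread about 45° clockwise of the line for roughly a second, then was backed off counter-clockwise to the yellow line, lowered flat onto the platform and let go; the arm never went near the orange nut, and the job was handed in at about 18 s of the 40 s allowed.

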